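# Fetch the red sauce jar from a case with bypass sliding doors

## Robot

A 6-joint arm with a two-finger parallel gripper is mounted at the origin on the work surface. World frame = base frame: x ahead of the robot, y to its left, z up, the work surface at z = 0. Lengths are in m, angles in rad, forces in N, time in s.
With the tool pointing down it reaches from about 0.375 to 0.9 m from the base axis. Payload 3.1 kg.
Tool frame: the origin (TCP) lies at the very end of the fingers, on their centre line; the grasp point (between the pads) lies 19 mm behind it; z points along the fingers, y is the direction in which the jaws open and shut (so a half turn about z gives the same grasp; the last joint's range is limited). The gripper opens to 87 mm and grips with 3 to 60 N. Pads are 19 mm wide; open, the fingers measure 117 mm over their backs; the gripper's body (75 mm by 190 mm) begins 51 mm behind the grasp point.
Start: joints at [-1.306, 0.527, 1.433, -0, 1.181, -0.178], TCP at [0.268, -0.565, 0.223] pointing down, gripper open.
Joint ranges: [-3.08, 3.08], [-0.75, 2.2], [0.22, 2.44], [-1.43, 4.57], [0, 2.65], [-2.85, 2.85]. Speed limits (rad/s): [2.79, 2.79, 3.14, 3.14, 3.14, 3.14].

## Interface

Orientations are given as a unit quaternion [x, y, z, w].
In Python, from rig import robot, optics gives the robot as it stands.
- The arm moves only by the shell command python3 -m inch 'ROWS' [FORCE]. ROWS is JSON, a list of rows, each an object of numbers: "ax", "ay", "az": the turn, a rotation vector about the tool's x, y, z in rad; "dx", "dy", "dz": the shift along the tool's x, y, z in mm; "gripper": the opening in per cent of the stroke, from 0 (shut) to 100 (fully open). In form: [{"ax": .., "ay": .., "az": .., "dx": .., "dy": .., "dz": .., "gripper": ..}, ...]. A call has 1 to 8 rows; each row shifts and turns the commanded pose from where the row before left it, along the tool's axes as they then stand; what a row does not reach is not made up. A row lasts 1/10 s, in which the tool goes at most 50 mm and 8.59 degrees, less where a joint would pass 70% of its speed; a pose out of reach is approached as far as the arm can. A call with a gripper value outside its range is refused whole. The fingers move at their own pace and stop on an object; FORCE is the grip in N (left out, the last holds). Time passes only in rows, so rows that do not move let the fingers close. It gives the time, the measured TCP pose, the force and the opening at its end, in the units of the state.
- robot.get_obs(): the state, without advancing time (a new reading comes with each control period).
- optics.camera(name): name is "scene" or "top" or "wrist"; returns a dict with "img" (420x560x3 uint8, red, green, blue), "depth" (420x560 float32, m along the optical axis (not along the pixel's ray), 0 where there is no reading), "camera_matrix" (3x3 intrinsics, pixels), "position" and "attitude" of the camera in the world. Camera axes: x right, y up, looking along -z (the intrinsics and any distortion apply to the point x, -y, -z); pixel columns grow to the right and rows downward; lengths in m; the calibration is good to about 2 mm. A picture is of the moment at which its call begins.
- robot.hand_in(): hands the job in, once; it reports no verdict.
The state is a dict: "time": time; "q": joint angles; "joint_velocities": joint speeds; "joint_torque": joint torques, N m; "position": TCP position; "tool_rot": TCP orientation; "ft_force": force on the tool from outside, world axes, zero at the start; "moment": the same for the moment, N m; "grip_width": finger opening in m.
Only numpy, scipy, OpenCV 4.12 (cv2) and the standard library are available. Lean on these libraries where they do the work, as an engineer would, in place of code of your own. Each camera call takes 0.05 s, during which the arm holds its last target.

## Task

Get the red-capped sauce jar ready for service: fully slide open the clear door that covers it, past the other door, lift the jar out and set it down gently, upright, on the orange tray. Leave that door open for the refill, keep the other door shut with its green-capped jar where it is, and do not disturb the plates, the yellow bottle or the mug.

Things in the scene. Friction and masses are not known exactly. Their poses are not given: they have to be found in the camera images.
- case: Steel countertop case, fixed, 240 mm deep (x, +x = far), 480 mm long (y), yaw within 0.12 rad. Origin: underside centre, on the counter. Top slopes up 10 degrees to +x, 130 mm high at mid depth. A 90 mm divider at y = 0 parts left (+y) and right compartments, floor 10 mm above the counter, a jar in each, under two sliding doors. A fully open door leaves |y| 0.07 to 0.23 clear; tracks rise 20 mm.
- left_door (a joint): Left (+y) door on the UPPER track, 10 mm above the right one: steel frame with clear panel, 245 mm along case y, 216 mm deep, 8 mm thick, tilted 10 degrees with the case top. Slides level along case y: value in m, 0 = shut, 0.17 = fully open (hard stop); starts within 0.015 of shut. Stays where left; needs about 3 N, more when faster. Opens to case -y, over the right door.
- right_door (a joint): Right (-y) door on the LOWER track: aluminium frame with clear panel, 245 mm along case y, 216 mm deep, 8 mm thick, tilted 10 degrees with the case top. Slides level along case y: value in m, 0 = shut, 0.17 = fully open (hard stop); starts within 0.015 of shut. Stays where left; needs about 3 N, more when faster. Opens to case +y, under the left door.
- left_door_grip (a point): Top centre of the black grip bar on the left door. Bar: 70 mm along case x, 12 mm thick along case y, standing 40 mm up from the door face (square to it, so leaning 10 degrees to the robot), 17.5 mm from the door's outer end. Its top is about 187 mm above the counter; shut, it lies near case y = +0.22; opening moves it 170 mm towards case -y.
- right_door_grip (a point): Top centre of the black grip bar on the right door. Bar: 70 mm along case x, 12 mm thick along case y, standing 40 mm up from the door face (square to it, so leaning 10 degrees to the robot), 17.5 mm from the door's outer end. Its top is about 177 mm above the counter; shut, it lies near case y = -0.22; opening moves it 170 mm towards case +y.
- red_jar: White jar with red cap and red label, 60 mm diameter, 100 mm tall, 0.25 to 0.5 kg. Origin: centre of its underside; z up. Stands in the left or the right compartment, within about 30 mm of the middle of it (case x = 0, y = +0.15 or -0.15).
- green_jar: The same jar with green cap and green label, standing in the other compartment. Origin: centre of its underside.
- tray: Orange serving tray fixed to the counter, 200 mm (its x) by 150 mm (its y), flat floor 6 mm above the counter inside a rim 6 mm wide and 12 mm high. Origin: centre of its underside, on the counter. Left or right of the case.
- plates: Stack of white plates, 144 mm diameter, 58 mm high, on the counter on the side of the case away from the tray. Origin: centre of its underside. Leave alone.
- squeeze_bottle: Yellow bottle, 56 mm diameter, 170 mm tall, standing beyond the case. Origin: centre of its underside. Leave alone.
- mug: Blue mug, 80 mm diameter, 90 mm tall, standing beyond the case. Origin: centre of its underside. Leave alone.
Not all that is in view belongs to the job. Of the things like the tray, leave any that is blue; of the rest the larger one is meant.

How it is judged:
By the outcome, as a careful person would: the job done as asked, in the order asked, and still so for the second after the job is handed in, with the robot touching nothing.
It also fails if it takes over 58 s, if anything falls off the work surface, if the arm or the gripper's body presses on something with over 40 N, if the wrist force passes 120 N, or if a joint passes its speed limit or range.

## Working session

There is one attempt and no reset: what is moved stays moved. The work goes in short steps, Python scripts to look and compute and a shell command to move; the robot and the scene stay as the last step left them, time stands still between calls to the robot, and variables do not carry over. Pictures are saved under pics/ and viewed, and the job is handed in when it is done.

```bash
ls; mkdir -p pics; python3 - <<'E'
from rig import robot, optics
import cv2, numpy as np
o=robot.get_obs()
for k,v in o.items(): print(k,np.round(v,4))
for n in ["scene","top"]:
    c=optics.camera(n); cv2.imwrite(f"pics/{n}0.png",c["img"][:,:,::-1]); np.savez(f"pics/{n}0.npz",**c)
    print(n,c["camera_matrix"].tolist(),c["position"],c["attitude"],[k for k in c])
E
```

```text
pics
time 0.0
q [-1.3065  0.5285  1.4339  0.      1.1814 -0.1785]
joint_velocities [ 0.0004  0.0009 -0.0018 -0.001  -0.0006 -0.0006]
joint_torque [-4.00000e-04 -4.40043e+01 -1.76592e+01  6.32000e-02  5.81000e-02
 -2.00000e-04]
position [ 0.2676 -0.564   0.2216]
tool_rot [ 0.9756  0.2196 -0.     -0.0011]
ft_force [ 0.4314 -0.3806 -0.528 ]
moment [ 0.0027 -0.0105  0.0172]
grip_width 0.0869
scene [[391.7293626398824, 0.0, 284.3677019803674], [0.0, 391.7293626398824, 208.6834094486023], [0.0, 0.0, 1.0]] [-0.13639922  0.5894564   1.23003078] [-0.13306085  0.27919577  0.85730985 -0.411539  ] ['img', 'depth', 'camera_matrix', 'position', 'attitude']
top [[522.4996303886403, 0.0, 281.7571666493797], [0.0, 522.4996303886403, 203.719104212617], [0.0, 0.0, 1.0]] [0.23569354 0.11758758 1.57636161] [-0.05210769  0.06519398  0.71005534 -0.69918234] ['img', 'depth', 'camera_matrix', 'position', 'attitude']
```

View pics/scene0.png

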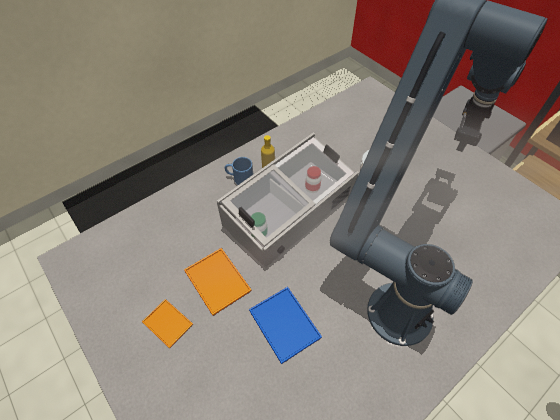

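View pics/top0.png

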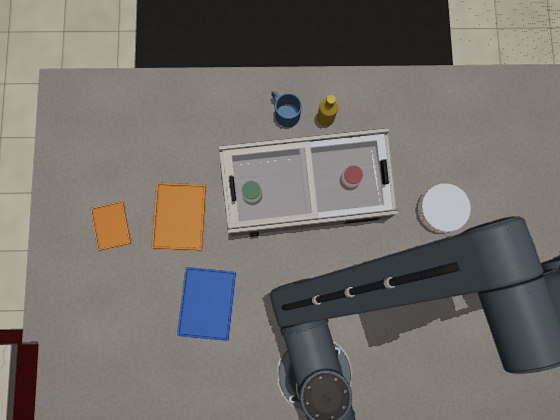

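The red jar is under the right door, at top-image pixel (353,175), and the green jar is on the left at (251,190). The things like the tray are the large orange one at (180,216), the small orange one at (111,226) and the blue one at (207,303). By the description I want the large orange one. Next I'll measure and take a close crop to check.

```bash
cat > h.py <<'E'
import numpy as np, cv2
from scipy.spatial.transform import Rotation as R
def load(f): return dict(np.load(f))
def pw(c,u,v,d=None,z=None):
    K=c["camera_matrix"]; M=R.from_quat(c["attitude"]).as_matrix()
    r=M@np.array([(u-K[0,2])/K[0,0],-(v-K[1,2])/K[1,1],-1.])
    if z is not None: d=(z-c["position"][2])/r[2]
    elif d is None: d=c["depth"][int(round(v)),int(round(u))]
    return c["position"]+r*d
def proj(c,p):
    K=c["camera_matrix"]; M=R.from_quat(c["attitude"]).as_matrix()
    q=M.T@(np.asarray(p)-c["position"]); return K[0,0]*q[0]/-q[2]+K[0,2], -K[1,1]*q[1]/-q[2]*1+K[1,2]
def cloud(c):
    K=c["camera_matrix"]; M=R.from_quat(c["attitude"]).as_matrix()
    v,u=np.mgrid[:420,:560]; d=c["depth"]
    P=np.stack([(u-K[0,2])/K[0,0]*d,-(v-K[1,2])/K[1,1]*d,-d],-1)@M.T+c["position"]
    P[d==0]=np.nan; return P
E
python3 - <<'E'
from h import *
c=load("pics/top0.npz"); P=cloud(c)
for n,(u,v) in dict(red=(353,173),green=(251,189),tray=(180,216),tinytray=(111,226),table=(300,380-120),plates=(444,205),mugrim=(288,100),lgrip=(233,188),rgrip=(384,171),capdiv=(309,160)).items(): print(n,pw(c,u,v).round(4))
g=c["img"].astype(int); 
r,gg,b=g[...,0],g[...,1],g[...,2]
# orange
m=((r>200)&(gg>90)&(b<60)).astype(np.uint8)
n,l,s,ce=cv2.connectedComponentsWithStats(m)
for i in range(1,n):
    if s[i,4]>100:
        q=cv2.minAreaRect(np.argwhere(l==i)[:,::-1].astype(np.float32)); print(s[i],q)
        for p in cv2.boxPoints(q): print(pw(c,*p,z=0.01).round(4))
# case top in crop
im=c["img"][120:245,205:405,::-1]; cv2.imwrite("pics/crop0.png",cv2.resize(im,None,fx=4,fy=4,interpolation=cv2.INTER_CUBIC))
E
```

```text
red [ 0.5634 -0.1151  0.131 ]
green [0.5183 0.174  0.145 ]
tray [0.4651 0.3944 0.008 ]
tinytray [0.4383 0.6022 0.0028]
table [3.274e-01 3.410e-02 1.000e-04]
plates [ 0.4798 -0.3941  0.0556]
mugrim [0.8236 0.0615 0.0231]
lgrip [0.5143 0.2214 0.1825]
rgrip [ 0.5572 -0.1933  0.1782]
capdiv [0.5959 0.011  0.1585]
```

View pics/crop0.png

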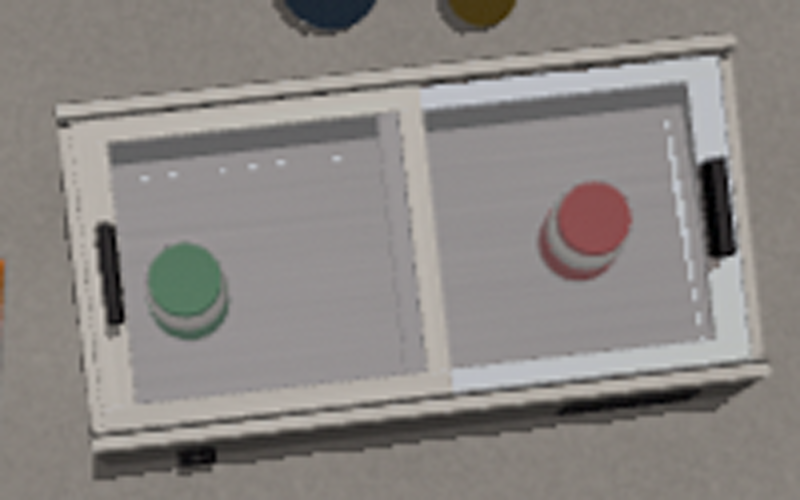

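```bash
python3 - <<'E'
from h import *
c=load("pics/top0.npz")
print(c["img"][216,180],c["img"][173,353])
f=lambda x,y:((x+.5)/4-.5+205,(y+.5)/4-.5+120)
red=pw(c,*f(594,218),z=.11);gr=pw(c,*f(186,279),z=.11)
rg=pw(c,*f(717,207),z=.177);lg=pw(c,*f(110,272),z=.187)
print("red",red,"green",gr,"rg",rg,"lg",lg)
d=lg-rg; yaw=np.arctan2(-d[0],d[1]); print("yaw bars",yaw)
# rail corners: rear rail outer edge left/right, front rail
bl=pw(c,*f(60,108),z=.171);br=pw(c,*f(735,40),z=.171);fl=pw(c,*f(95,436),z=.129);fr=pw(c,*f(768,368),z=.129)
for a in (bl,br,fl,fr):print(a.round(4))
for a,b in ((bl,br),(fl,fr)):
    e=a-b; print("yaw",np.arctan2(-e[0],e[1]),np.linalg.norm(e))
ctr=(bl+br+fl+fr)/4; print("ctr",ctr)
h=cv2.cvtColor(c["img"],cv2.COLOR_RGB2HSV)
m=cv2.inRange(h,(8,150,120),(22,255,255))
n,l,s,ce=cv2.connectedComponentsWithStats(m)
for i in range(1,n):
    if s[i,4]>200:
        q=cv2.minAreaRect(np.argwhere(l==i)[:,::-1].astype(np.float32)); print(s[i],q,pw(c,*q[0],z=.012))
        for p in cv2.boxPoints(q): print(pw(c,*p,z=0.01).round(4))
yaw=float(np.mean([np.arctan2(-(bl-br)[0],(bl-br)[1]),np.arctan2(-(fl-fr)[0],(fl-fr)[1])]))
Rz=R.from_euler('z',yaw)
for n,p in dict(red=red,gr=gr,rg=rg,lg=lg).items(): print(n,"in case",Rz.inv().apply(p-ctr).round(4))
cv2.imwrite("pics/crop1.png",cv2.resize(c["img"][170:350,80:260,::-1],None,fx=3,fy=3))
E
```

```text
[184 127  65] [139  77  78]
red [ 0.56484984 -0.11876279  0.11      ] green [0.52406642 0.17506641 0.11      ] rg [ 0.55645868 -0.19316585  0.177     ] lg [0.514441   0.22338082 0.187     ]
yaw bars 0.10053142379261075
[0.634  0.2591 0.171 ]
[ 0.6776 -0.2131  0.171 ]
[0.41   0.2383 0.129 ]
[ 0.4511 -0.2341  0.129 ]
yaw 0.09202619909462209 0.47415313221748434
yaw 0.08679102346408751 0.47422818682766993
ctr [0.543144  0.0125611 0.15     ]
[ 152  183   54   67 3217] ((178.63194274902344, 216.336669921875), (49.74391174316406, 66.15320587158203), 3.9451863765716553) [0.46351313 0.3977653  0.012     ]
[0.3706 0.4772 0.01  ]
[0.5717 0.4683 0.01  ]
[0.559  0.3173 0.01  ]
[0.3581 0.3294 0.01  ]
[  91  202   40   49 1398] ((110.4622573852539, 225.63206481933594), (43.67638397216797, 33.11050796508789), 79.3803482055664) [0.43829443 0.60101484 0.012     ]
[0.4954 0.6646 0.01  ]
[0.5128 0.5675 0.01  ]
[0.3823 0.5393 0.01  ]
[0.3655 0.6352 0.01  ]
red in case [ 0.0099 -0.1327 -0.04  ]
gr in case [-0.0045  0.1636 -0.04  ]
rg in case [-0.0051 -0.2061  0.027 ]
lg in case [-0.0098  0.2125  0.037 ]
```

View pics/crop1.png

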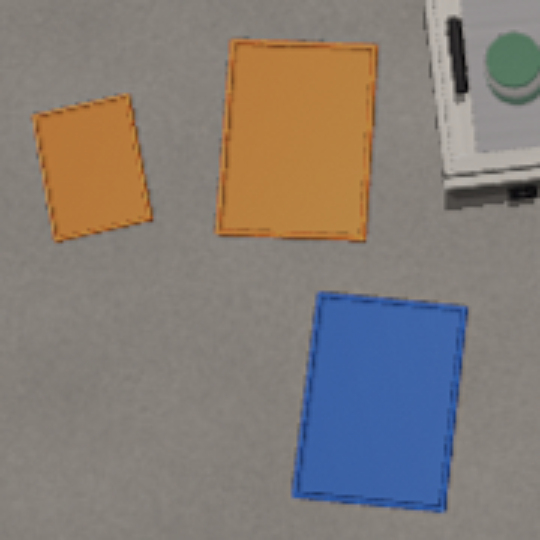

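```bash
python3 - <<'E'
from h import *
from rig import optics
c=load("pics/scene0.npz")
cv2.imwrite("pics/grip.png",cv2.resize(c["img"][50:210,400:560,::-1],None,fx=3.5,fy=3.5,interpolation=cv2.INTER_CUBIC))
w=optics.camera("wrist"); cv2.imwrite("pics/wrist0.png",w["img"][:,:,::-1]); print(w["position"],R.from_quat(w["attitude"]).as_matrix().round(3))
E
```

```text
[ 0.32658649 -0.5370601   0.38291572] [[ 0.429  0.877  0.218]
 [-0.903  0.416  0.102]
 [-0.001 -0.24   0.971]]
```

View pics/grip.png

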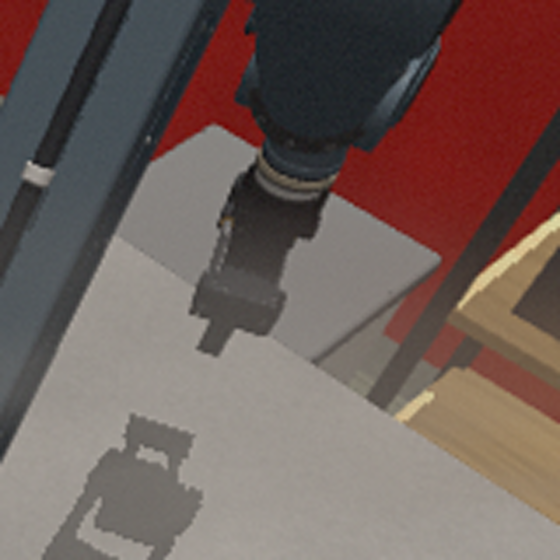

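View pics/wrist0.png

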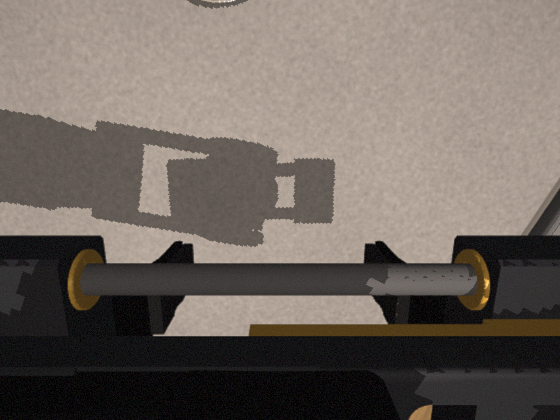

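```bash
python3 - <<'E'
from h import *
c=load("pics/top0.npz"); P=cloud(c)
ctr=np.array([.5431,.0145,0]); Rz=R.from_euler('z',.094)
Q=((P-ctr)@Rz.as_matrix())
x,y,z=Q[...,0],Q[...,1],Q[...,2]
print("profile x: right half y -.17..-.08")
for a in np.arange(-.14,.14,.004):
    m=(abs(x-a)<.002)&(y>-.18)&(y<-.08); 
    if m.any(): print(round(a,3),np.percentile(z[m],[10,50,90]).round(3),end=' | ')
print("\nprofile y, x -.02..-.06... ")
for a in np.arange(-.27,-.17,.004):
    m=(abs(y-a)<.002)&(x>.04)&(x<.06)
    if m.any(): print(round(a,3),np.percentile(z[m],[10,50,90]).round(3),end=' | ')
E
```

```text
profile x: right half y -.17..-.08
-0.14 [-0.005  0.     0.005] | -0.136 [-0.003  0.002  0.004] | -0.132 [-0.003  0.001  0.006] | -0.128 [-0.005 -0.001  0.004] | -0.124 [-0.004 -0.001  0.004] | -0.12 [-0.002  0.052  0.127] | -0.116 [0.014 0.096 0.132] | -0.112 [0.126 0.128 0.132] | -0.108 [0.116 0.122 0.125] | -0.104 [0.114 0.119 0.123] | -0.1 [0.116 0.12  0.124] | -0.096 [0.117 0.119 0.125] | -0.092 [0.011 0.121 0.124] | -0.088 [0.116 0.12  0.125] | -0.084 [0.116 0.122 0.126] | -0.08 [0.117 0.12  0.125] | -0.076 [0.118 0.123 0.126] | -0.072 [0.119 0.122 0.126] | -0.068 [0.119 0.123 0.128] | -0.064 [0.119 0.124 0.128] | -0.06 [0.121 0.126 0.13 ] | -0.056 [0.122 0.125 0.13 ] | -0.052 [0.123 0.127 0.13 ] | -0.048 [0.122 0.126 0.132] | -0.044 [0.124 0.128 0.133] | -0.04 [0.125 0.129 0.133] | -0.036 [0.126 0.128 0.133] | -0.032 [0.125 0.13  0.135] | -0.028 [0.127 0.131 0.134] | -0.024 [0.126 0.131 0.134] | -0.02 [0.128 0.132 0.136] | -0.016 [0.129 0.133 0.138] | -0.012 [0.13  0.134 0.138] | -0.008 [0.129 0.134 0.137] | -0.004 [0.132 0.135 0.139] | 0.0 [0.131 0.136 0.14 ] | 0.004 [0.132 0
[... 666 characters left out ...]
.155 0.159] | 0.104 [0.152 0.156 0.161] | 0.108 [0.154 0.159 0.171] | 0.112 [0.156 0.166 0.172] | 0.116 [0.166 0.169 0.173] | 0.12 [0.165 0.167 0.168] | 
profile y, x -.02..-.06... 
-0.242 [0.137 0.137 0.137] | -0.238 [0.135 0.136 0.145] | -0.234 [0.133 0.136 0.137] | -0.23 [0.144 0.146 0.148] | -0.226 [0.144 0.145 0.148] | -0.222 [0.142 0.146 0.15 ] | -0.218 [0.142 0.143 0.148] | -0.214 [0.143 0.147 0.152] | -0.21 [0.143 0.147 0.15 ] | -0.206 [0.143 0.145 0.148] | -0.202 [0.142 0.146 0.149] | -0.198 [0.14  0.144 0.146] | -0.194 [0.14  0.145 0.147] | -0.19 [0.141 0.143 0.146] | -0.186 [0.14  0.143 0.147] | -0.182 [0.14  0.144 0.147] | -0.178 [0.143 0.145 0.147] | -0.174 [0.14  0.144 0.146] |
```

```bash
cat >> h.py <<'E'
CTR=np.array([.5431,.0145,0]); YAW=.094
def c2w(p): return CTR+R.from_euler('z',YAW).apply(p)
def w2c(p): return R.from_euler('z',-YAW).apply(np.asarray(p)-CTR)
def go(p,h=YAW+np.pi/2):
    """remaining shift in tool mm and turn to pointing-down pose of heading h"""
    from rig import robot
    o=robot.get_obs(); T=R.from_quat(o["tool_rot"]); G=R.from_quat([np.cos(h/2),np.sin(h/2),0,0])
    print("t",round(o["time"],2),"pos",o["position"].round(4),"case",w2c(o["position"]).round(4),"F",o["ft_force"].round(1),"w",round(o["grip_width"],4))
    print("shift mm",(T.inv().apply(np.asarray(p)-o["position"])*1e3).round(1),"turn",(T.inv()*G).as_rotvec().round(4))
E
python3 -m inch '[{"az":-0.149,"gripper":0},{"az":-0.149,"gripper":0},{"az":-0.149,"gripper":0},{"az":-0.149,"gripper":0},{"az":-0.149,"gripper":0},{"az":-0.149,"gripper":0},{"az":-0.149,"gripper":0},{"az":-0.149,"gripper":0}]' 30
python3 -c "
from h import *
go(c2w([-.006,-.238,.21]))"
```

```text
t 0.15 pos [ 0.2677 -0.5642  0.2218] case [-0.3285 -0.5503  0.2218] F [-0.7  0.6 -1.2] w 0.0869
shift mm [ 409.8 -183.2   12.2] turn [-1.200e-03 -1.200e-03 -1.222e+00]invalid input
```

```bash
python3 -m inch --help; python3 -m inch '[{"ax":0,"ay":0,"az":-0.149,"dx":0,"dy":0,"dz":0,"gripper":0},{"ax":0,"ay":0,"az":-0.149,"dx":0,"dy":0,"dz":0,"gripper":0},{"ax":0,"ay":0,"az":-0.149,"dx":0,"dy":0,"dz":0,"gripper":0},{"ax":0,"ay":0,"az":-0.149,"dx":0,"dy":0,"dz":0,"gripper":0},{"ax":0,"ay":0,"az":-0.149,"dx":0,"dy":0,"dz":0,"gripper":0},{"ax":0,"ay":0,"az":-0.149,"dx":0,"dy":0,"dz":0,"gripper":0},{"ax":0,"ay":0,"az":-0.149,"dx":0,"dy":0,"dz":0,"gripper":0},{"ax":0,"ay":0,"az":-0.149,"dx":0,"dy":0,"dz":0,"gripper":0}]' 30
python3 -c "
from h import *
go(c2w([-.006,-.238,.21]))"
```

```text
time: 0.95
position: [0.2677, -0.5644, 0.2221]
tool_rot: [0.682, 0.731, 0.0, -0.0]
ft_force: [-0.2, 0.4, 0.2]
grip_width: 0.0307
t 0.95 pos [ 0.2677 -0.5644  0.2221] case [-0.3285 -0.5505  0.2221] F [-0.2  0.4  0.2] w 0.0307
shift mm [320.  315.   12.4] turn [-0.0002 -0.001  -0.0238]invalid input: not JSON, or not a number
```

```bash
python3 -m inch '[{"ax":0,"ay":0,"az":0,"dx":15,"dy":15,"dz":1,"gripper":0},{"ax":0,"ay":0,"az":0,"dx":30,"dy":30,"dz":1,"gripper":0},{"ax":0,"ay":0,"az":0,"dx":30,"dy":30,"dz":1,"gripper":0},{"ax":0,"ay":0,"az":0,"dx":30,"dy":30,"dz":1,"gripper":0},{"ax":0,"ay":0,"az":0,"dx":30,"dy":30,"dz":0,"gripper":0},{"ax":0,"ay":0,"az":0,"dx":30,"dy":30,"dz":0,"gripper":0},{"ax":0,"ay":0,"az":0,"dx":30,"dy":30,"dz":0,"gripper":0},{"ax":0,"ay":0,"az":0,"dx":30,"dy":30,"dz":0,"gripper":0}]' 30
python3 -c "
from h import *
go(c2w([-.006,-.238,.21]))"
```

```text
time: 1.75
position: [0.479, -0.3228, 0.2184]
tool_rot: [0.685, 0.729, 0.0, -0.001]
ft_force: [0.0, -0.0, -0.1]
grip_width: 0.0004
t 1.75 pos [ 0.479  -0.3228  0.2184] case [-0.0955 -0.3298  0.2184] F [ 0.  -0.  -0.1] w 0.0004
shift mm [94.6 86.5  8.4] turn [-0.0003 -0.0011 -0.0324]
```

```bash
python3 -m inch '[{"ax":0,"ay":0,"az":0,"dx":27,"dy":27,"dz":3,"gripper":0},{"ax":0,"ay":0,"az":0,"dx":25,"dy":25,"dz":3,"gripper":0},{"ax":0,"ay":0,"az":-0.03,"dx":15,"dy":15,"dz":0,"gripper":0},{"ax":0,"ay":0,"az":0,"dx":10,"dy":8,"dz":0,"gripper":0},{"ax":0,"ay":0,"az":0,"dx":0,"dy":0,"dz":0,"gripper":0},{"ax":0,"ay":0,"az":0,"dx":0,"dy":0,"dz":0,"gripper":0}]' 30
python3 - <<'E'
from h import *
from rig import optics
go(c2w([-.006,-.238,.155]))
w=optics.camera("wrist"); cv2.imwrite("pics/wrist1.png",w["img"][:,:,::-1])
w=optics.camera("scene"); cv2.imwrite("pics/scene1.png",cv2.resize(w["img"][80:300,180:420,::-1],None,fx=3,fy=2.7))
E
```

```text
time: 2.35
position: [0.5471, -0.2439, 0.2125]
tool_rot: [0.673, 0.739, -0.0, -0.0]
ft_force: [0.7, -0.9, 0.6]
grip_width: 0.0006
t 2.35 pos [ 0.5471 -0.2439  0.2125] case [-0.0203 -0.2576  0.2125] F [ 0.7 -0.9  0.6] w 0.0006
shift mm [19.6 14.3 57.5] turn [-0.0007  0.0001 -0.0008]
```

View pics/wrist1.png

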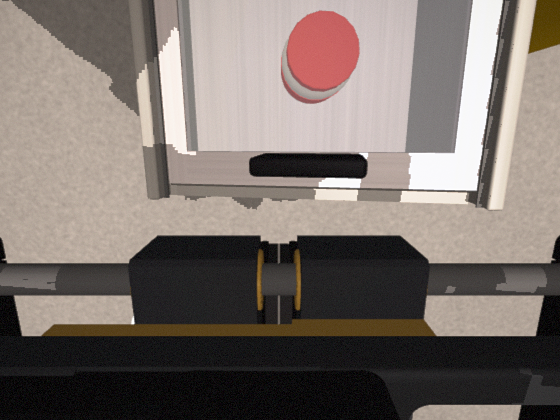

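View pics/scene1.png

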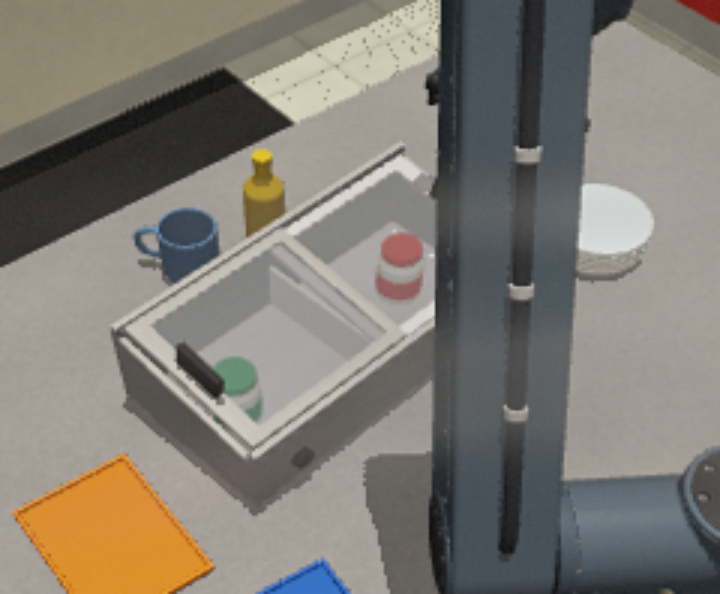

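The wrist view shows the red cap at about (323,50) under the aluminium-framed door, and that door's grip bar at (308,165). The choice holds.

```bash
python3 -m inch '[{"ax":0,"ay":0,"az":0,"dx":10,"dy":10,"dz":0,"gripper":0},{"ax":0,"ay":0,"az":0,"dx":8,"dy":4,"dz":10,"gripper":0},{"ax":0,"ay":0,"az":0,"dx":0,"dy":0,"dz":20,"gripper":0},{"ax":0,"ay":0,"az":0,"dx":0,"dy":0,"dz":18,"gripper":0},{"ax":0,"ay":0,"az":0,"dx":0,"dy":0,"dz":9,"gripper":0},{"ax":0,"ay":0,"az":0,"dx":0,"dy":0,"dz":0,"gripper":0}]' 30
python3 - <<'E'
from h import *
from rig import optics
go(c2w([-.006,-.05-.0155,.155]))
w=optics.camera("wrist"); cv2.imwrite("pics/wrist2.png",w["img"][:,:,::-1]); np.savez("pics/wrist2.npz",**w)
E
```

```text
time: 3.05
position: [0.5588, -0.2237, 0.1536]
tool_rot: [0.673, 0.74, -0.0, -0.002]
ft_force: [0.2, -0.3, -0.8]
grip_width: 0.0007
t 3.05 pos [ 0.5588 -0.2237  0.1536] case [-0.0067 -0.2386  0.1536] F [ 0.2 -0.3 -0.8] w 0.0007
shift mm [173.1   0.7  -0.9] turn [-0.0031 -0.0025 -0.    ]
```

View pics/wrist2.png

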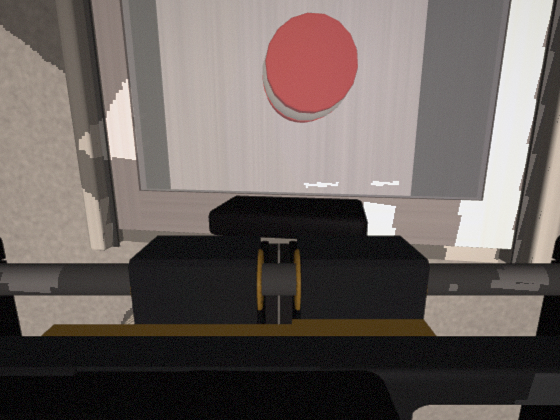

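```bash
python3 -c "
from h import *
w=load('pics/wrist2.npz'); p=pw(w,312,63,z=.11); print(p,w2c(p))
w=load('pics/wrist2.npz'); p=pw(w,289,215,z=.177); print('bar',p,w2c(p))
"
python3 -m inch '[{"ax":0,"ay":0,"az":0,"dx":5,"dy":0,"dz":0,"gripper":0},{"ax":0,"ay":0,"az":0,"dx":5,"dy":0,"dz":0,"gripper":0},{"ax":0,"ay":0,"az":0,"dx":8,"dy":0,"dz":0,"gripper":0},{"ax":0,"ay":0,"az":0,"dx":10,"dy":0,"dz":0,"gripper":0},{"ax":0,"ay":0,"az":0,"dx":10,"dy":0,"dz":0,"gripper":0},{"ax":0,"ay":0,"az":0,"dx":10,"dy":0,"dz":0,"gripper":0},{"ax":0,"ay":0,"az":0,"dx":10,"dy":0,"dz":0,"gripper":0},{"ax":0,"ay":0,"az":0,"dx":10,"dy":0,"dz":0,"gripper":0}]' 30
python3 - <<'E'
from h import *
go(c2w([-.006,-.05-.0155,.155]))
E
```

```text
[ 0.56781444 -0.12118476  0.11      ] [ 0.01186974 -0.13740549  0.11      ]
bar [ 0.56031678 -0.19372723  0.177     ] [-0.00240377 -0.20892396  0.177     ]
time: 3.9
position: [0.5537, -0.1561, 0.1559]
tool_rot: [0.673, 0.74, 0.0, 0.001]
ft_force: [0.8, -3.4, 2.2]
grip_width: 0.0004
t 3.9 pos [ 0.5537 -0.1561  0.1559] case [-0.0054 -0.1709  0.1559] F [ 0.8 -3.4  2.2] w 0.0004
shift mm [105.4  -0.6   0.9] turn [0.001  0.0006 0.0002]
```

Force is about 3.4 N, so the door is sliding. I'll carry on.

```bash
python3 -m inch '[{"ax":0,"ay":0,"az":0,"dx":10,"dy":0,"dz":0,"gripper":0},{"ax":0,"ay":0,"az":0,"dx":10,"dy":0,"dz":0,"gripper":0},{"ax":0,"ay":0,"az":0,"dx":10,"dy":0,"dz":0,"gripper":0},{"ax":0,"ay":0,"az":0,"dx":10,"dy":0,"dz":0,"gripper":0},{"ax":0,"ay":0,"az":0,"dx":10,"dy":0,"dz":0,"gripper":0},{"ax":0,"ay":0,"az":0,"dx":10,"dy":0,"dz":0,"gripper":0},{"ax":0,"ay":0,"az":0,"dx":10,"dy":0,"dz":0,"gripper":0},{"ax":0,"ay":0,"az":0,"dx":8,"dy":0,"dz":0,"gripper":0}]' 30
python3 - <<'E'
from h import *
go(c2w([-.006,-.05-.0155,.155]))
E
```

```text
time: 4.7
position: [0.5459, -0.0783, 0.1555]
tool_rot: [0.673, 0.74, 0.0, -0.0]
ft_force: [1.8, -2.6, 2.4]
grip_width: 0.0007
t 4.7 pos [ 0.5459 -0.0783  0.1555] case [-0.0059 -0.0926  0.1555] F [ 1.8 -2.6  2.4] w 0.0007
shift mm [27.1 -0.1  0.5] turn [-0.0001 -0.0003  0.0003]
```

```bash
python3 -m inch '[{"ax":0,"ay":0,"az":0,"dx":6,"dy":0,"dz":0,"gripper":0},{"ax":0,"ay":0,"az":0,"dx":5,"dy":0,"dz":0,"gripper":0},{"ax":0,"ay":0,"az":0,"dx":4,"dy":0,"dz":0,"gripper":0},{"ax":0,"ay":0,"az":0,"dx":3,"dy":0,"dz":0,"gripper":0},{"ax":0,"ay":0,"az":0,"dx":2,"dy":0,"dz":0,"gripper":0},{"ax":0,"ay":0,"az":0,"dx":0,"dy":0,"dz":0,"gripper":0}]' 30
python3 - <<'E'
from h import *
go(c2w([-.006,-.05-.0155,.155]))
E
```

```text
time: 5.3
position: [0.5439, -0.0589, 0.1553]
tool_rot: [0.673, 0.739, 0.0, -0.001]
ft_force: [0.9, -1.0, -0.3]
grip_width: 0.0007
t 5.3 pos [ 0.5439 -0.0589  0.1553] case [-0.0061 -0.0731  0.1553] F [ 0.9 -1.  -0.3] w 0.0007
shift mm [7.6 0.1 0.3] turn [-0.0008 -0.001  -0.0002]
```

```bash
python3 -m inch '[{"ax":0,"ay":0,"az":0,"dx":2,"dy":0,"dz":0,"gripper":0},{"ax":0,"ay":0,"az":0,"dx":2,"dy":0,"dz":0,"gripper":0},{"ax":0,"ay":0,"az":0,"dx":2,"dy":0,"dz":0,"gripper":0}]' 30
python3 -m inch '[{"ax":0,"ay":0,"az":0,"dx":2,"dy":0,"dz":0,"gripper":0},{"ax":0,"ay":0,"az":0,"dx":1,"dy":0,"dz":0,"gripper":0}]' 30
python3 -m inch '[{"ax":0,"ay":0,"az":0,"dx":1,"dy":0,"dz":0,"gripper":0},{"ax":0,"ay":0,"az":0,"dx":1,"dy":0,"dz":0,"gripper":0}]' 30

```

```text
time: 5.6
position: [0.5438, -0.0573, 0.1554]
tool_rot: [0.672, 0.741, -0.003, 0.003]
ft_force: [-1.6, -17.3, -2.5]
grip_width: 0.0002
time: 5.8
position: [0.5438, -0.0573, 0.1555]
tool_rot: [0.672, 0.741, -0.005, 0.004]
ft_force: [-1.4, -23.2, -3.2]
grip_width: 0.0001
time: 6.0
position: [0.5438, -0.0572, 0.1556]
tool_rot: [0.671, 0.741, -0.006, 0.006]
ft_force: [-2.2, -28.9, -3.4]
grip_width: 0.0002
```

```bash
python3 -m inch '[{"ax":0,"ay":0,"az":0,"dx":-6,"dy":0,"dz":0,"gripper":0},{"ax":0,"ay":0,"az":0,"dx":-12,"dy":0,"dz":0,"gripper":0},{"ax":0,"ay":0,"az":0,"dx":-20,"dy":0,"dz":-20,"gripper":0},{"ax":0,"ay":0,"az":0,"dx":-20,"dy":0,"dz":-30,"gripper":90},{"ax":0,"ay":0,"az":0,"dx":-20,"dy":5,"dz":-10,"gripper":90},{"ax":0,"ay":0,"az":0,"dx":0,"dy":0,"dz":0,"gripper":90}]' 30
python3 - <<'E'
from h import *
from rig import optics
go(c2w([.01,-.136,.21]))
for n in ("wrist","top","scene"):
    w=optics.camera(n); cv2.imwrite(f"pics/{n}3.png",w["img"][:,:,::-1]); np.savez(f"pics/{n}3.npz",**w)
c=load("pics/top3.npz");cv2.imwrite("pics/crop3.png",cv2.resize(c["img"][120:245,205:405,::-1],None,fx=4,fy=4,interpolation=cv2.INTER_CUBIC))
E
```

```text
time: 6.6
position: [0.5573, -0.1278, 0.2172]
tool_rot: [0.674, 0.739, 0.001, 0.002]
ft_force: [0.8, 0.5, -0.4]
grip_width: 0.0172
t 6.6 pos [ 0.5573 -0.1278  0.2172] case [ 0.0008 -0.143   0.2172] F [ 0.8  0.5 -0.4] w 0.0172
shift mm [7.  9.1 7.3] turn [ 0.0044  0.0018 -0.0024]
```

View pics/wrist3.png

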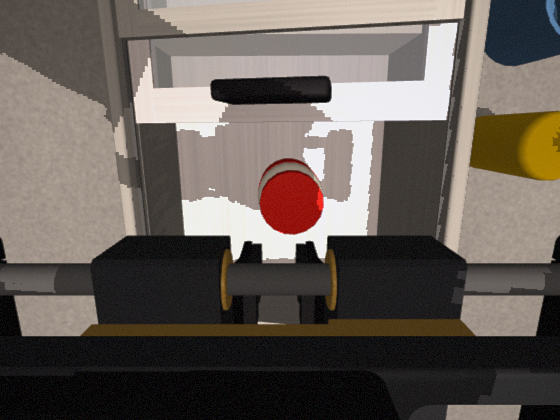

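View pics/crop3.png

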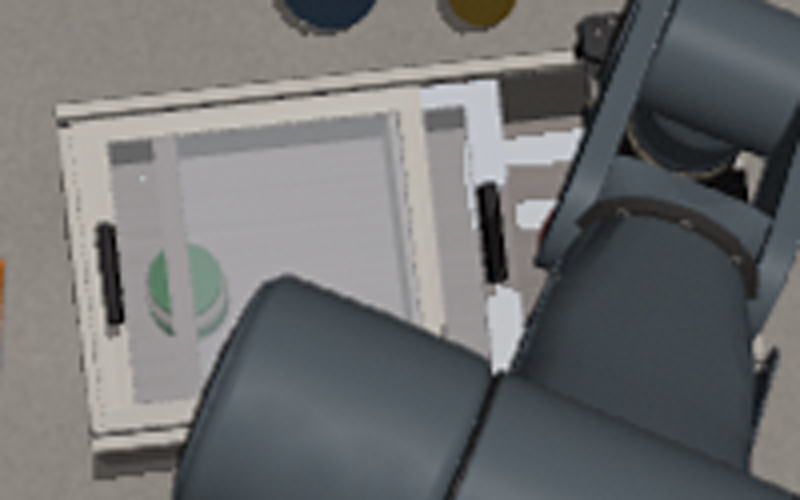

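View pics/scene3.png

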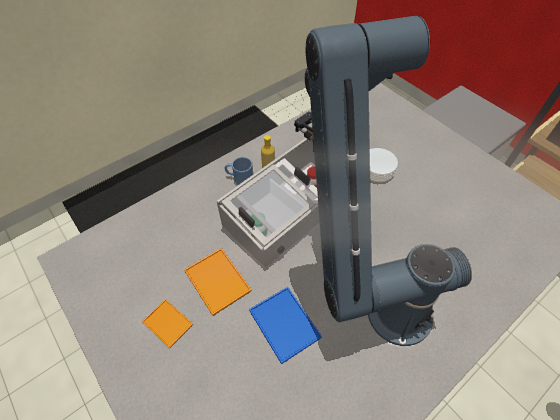

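Right door is open: its bar is at crop (492,232), and the left bar hasn't moved, at (110,272). In the wrist view the red cap is uncovered at (291,202).

```bash
python3 -c "
from h import *
w=load('pics/wrist3.npz'); p=pw(w,291,202,z=.11); print(p,w2c(p), pw(w,291,202))
print('bar',w2c(pw(w,271,90,z=.177)))
P=cloud(w); 
h=cv2.cvtColor(w['img'],cv2.COLOR_RGB2HSV); m=((h[...,0]<6)|(h[...,0]>174))&(h[...,1]>170)&(P[...,2]>.103)
q=P[m]; print(m.sum(),'cap bbox case',w2c(q).min(0).round(4),w2c(q).max(0).round(4), 'centre', (w2c(q).min(0)+w2c(q).max(0))/2)
Q=w2c(P.reshape(-1,3)); 
for lo in np.arange(.09,.13,.003):
  k=(abs(Q[:,0]-lo)<.0015)&(Q[:,1]<-.08)&(Q[:,1]>-.15)
  if k.sum()>3: print(round(lo,3),np.percentile(Q[k,2],[5,50,95]).round(3),end=' ')
"

```

```text
[ 0.56712294 -0.11944268  0.11      ] [ 0.01134481 -0.13560619  0.11      ] [ 0.56718707 -0.11965836  0.10897191]
bar [-0.00319878 -0.05671811  0.177     ]
3761 cap bbox case [-0.0793 -0.1689  0.1033] [ 0.08   -0.0591  0.3368] centre [ 0.00034647 -0.11397764  0.22004407]
0.09 [0.008 0.009 0.01 ] 0.093 [0.008 0.009 0.011] 0.096 [0.008 0.009 0.01 ] 0.099 [0.008 0.009 0.011] 0.102 [0.008 0.009 0.01 ] 0.105 [0.008 0.009 0.01 ] 0.108 [0.008 0.157 0.159] 0.111 [0.009 0.163 0.168] 0.114 [0.021 0.106 0.168] 0.117 [0.167 0.168 0.169] 0.12 [0.167 0.168 0.169]
```

```bash
python3 -m inch '[{"ax":-0.035,"ay":0,"az":0,"dx":4,"dy":6,"dz":0,"gripper":95},{"ax":-0.035,"ay":0,"az":0,"dx":3,"dy":5,"dz":0,"gripper":95},{"ax":0,"ay":0,"az":0,"dx":0,"dy":0,"dz":0,"gripper":95},{"ax":0,"ay":0,"az":0,"dx":0,"dy":0,"dz":0,"gripper":95}]' 40
python3 - <<'E'
from h import *
from rig import robot,optics
go(c2w([.0125,-.1355,.105])); print(R.from_quat(robot.get_obs()["tool_rot"]).as_matrix().round(3))
w=optics.camera("wrist"); cv2.imwrite("pics/wrist4.png",w["img"][:,:,::-1]); np.savez("pics/wrist4.npz",**w)
E
```

```text
time: 7.15
position: [0.5647, -0.1164, 0.2148]
tool_rot: [0.672, 0.739, 0.025, 0.022]
ft_force: [0.3, -0.2, -0.6]
grip_width: 0.0605
t 7.15 pos [ 0.5647 -0.1164  0.2148] case [ 0.0093 -0.1324  0.2148] F [ 0.3 -0.2 -0.6] w 0.0605
shift mm [ -3.3  -4.1 109.8] turn [ 0.0672 -0.0015  0.001 ]
[[-0.095  0.993  0.067]
 [ 0.995  0.095  0.008]
 [ 0.001  0.067 -0.998]]
```

View pics/wrist4.png

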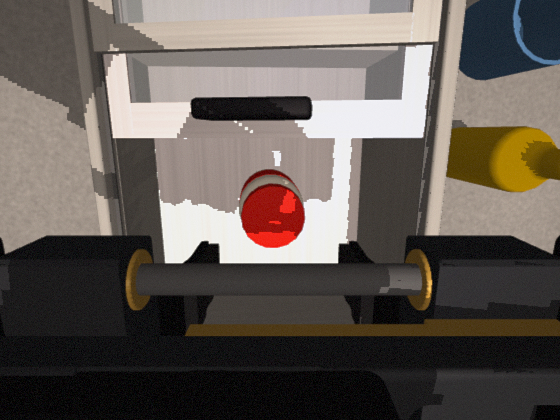

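```bash
python3 -c "
from h import *
w=load('pics/wrist4.npz'); p=pw(w,272,212,z=.11); print(w2c(p))"
python3 -m inch '[{"ax":0,"ay":0,"az":0,"dx":-2,"dy":-2,"dz":15,"gripper":95},{"ax":0,"ay":0,"az":0,"dx":-1,"dy":-2,"dz":20,"gripper":95},{"ax":0,"ay":0,"az":0,"dx":0,"dy":0,"dz":20,"gripper":95},{"ax":0,"ay":0,"az":0,"dx":0,"dy":0,"dz":10,"gripper":95},{"ax":0,"ay":0,"az":0,"dx":0,"dy":0,"dz":5,"gripper":95},{"ax":0,"ay":0,"az":0,"dx":0,"dy":0,"dz":0,"gripper":95}]' 40
python3 - <<'E'
from h import *
from rig import optics
go(c2w([.0125,-.1355,.085]))
w=optics.camera("wrist"); cv2.imwrite("pics/wrist5.png",w["img"][:,:,::-1]); np.savez("pics/wrist5.npz",**w)
E
```

```text
[ 0.01087175 -0.13234296  0.11      ]
time: 7.8
position: [0.5669, -0.1204, 0.1451]
tool_rot: [0.673, 0.739, 0.026, 0.023]
ft_force: [-0.4, -0.7, -0.4]
grip_width: 0.0826
t 7.8 pos [ 0.5669 -0.1204  0.1451] case [ 0.011  -0.1365  0.1451] F [-0.4 -0.7 -0.4] w 0.0826
shift mm [ 1.  -2.7 60.1] turn [ 0.069  -0.0005  0.0002]
```

View pics/wrist5.png

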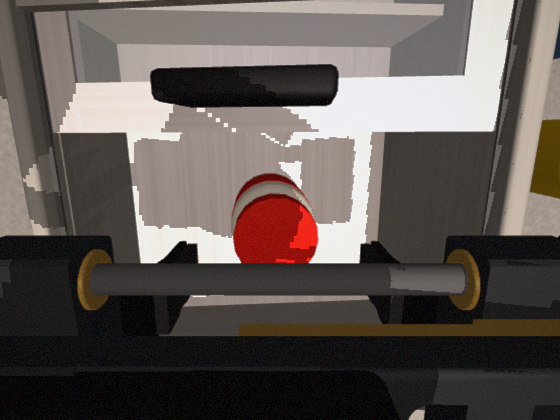

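```bash
python3 -m inch '[{"ax":0,"ay":0,"az":0,"dx":1,"dy":-1,"dz":12,"gripper":95},{"ax":0,"ay":0,"az":0,"dx":0,"dy":-1,"dz":14,"gripper":95},{"ax":0,"ay":0,"az":0,"dx":0,"dy":-1,"dz":12,"gripper":95},{"ax":0,"ay":0,"az":0,"dx":0,"dy":0,"dz":5,"gripper":95}]' 40
python3 -m inch '[{"ax":0,"ay":0,"az":0,"dx":0,"dy":0,"dz":5,"gripper":95},{"ax":0,"ay":0,"az":0,"dx":0,"dy":0,"dz":5,"gripper":95}]' 40
python3 -m inch '[{"ax":0,"ay":0,"az":0,"dx":0,"dy":0,"dz":4,"gripper":95},{"ax":0,"ay":0,"az":0,"dx":0,"dy":0,"dz":3,"gripper":95},{"ax":0,"ay":0,"az":0,"dx":0,"dy":0,"dz":0,"gripper":95}]' 40
python3 - <<'E'
from h import *
from rig import optics
go(c2w([.0125,-.1355,.085]))
for n in ("wrist","scene"):
    w=optics.camera(n); cv2.imwrite(f"pics/{n}6.png",w["img"][:,:,::-1])
E
```

```text
time: 8.25
position: [0.5661, -0.1192, 0.1012]
tool_rot: [0.673, 0.739, 0.026, 0.023]
ft_force: [-0.9, 0.4, 0.7]
grip_width: 0.0828
time: 8.45
position: [0.5679, -0.1196, 0.0924]
tool_rot: [0.673, 0.739, 0.026, 0.024]
ft_force: [1.4, -0.7, 0.1]
grip_width: 0.083
time: 8.75
position: [0.568, -0.1194, 0.0853]
tool_rot: [0.673, 0.739, 0.026, 0.023]
ft_force: [-0.4, -0.1, -0.2]
grip_width: 0.0825
t 8.75 pos [ 0.568  -0.1194  0.0853] case [ 0.0122 -0.1357  0.0853] F [-0.4 -0.1 -0.2] w 0.0825
shift mm [0.2 0.3 0.3] turn [ 0.0697 -0.0002 -0.0001]
```

View pics/wrist6.png

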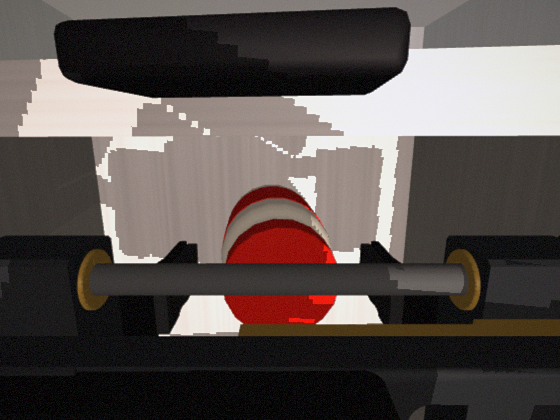

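```bash
python3 -m inch '[{"ax":0,"ay":0,"az":0,"dx":0,"dy":0,"dz":0,"gripper":60},{"ax":0,"ay":0,"az":0,"dx":0,"dy":0,"dz":0,"gripper":55},{"ax":0,"ay":0,"az":0,"dx":0,"dy":0,"dz":0,"gripper":50},{"ax":0,"ay":0,"az":0,"dx":0,"dy":0,"dz":0,"gripper":50},{"ax":0,"ay":0,"az":0,"dx":0,"dy":0,"dz":0,"gripper":50}]' 35
python3 -c "
from rig import robot
o=robot.get_obs();print(o['ft_force'],o['moment'])"
python3 -m inch '[{"ax":0,"ay":0,"az":0,"dx":0,"dy":0,"dz":-3,"gripper":50},{"ax":0,"ay":0,"az":0,"dx":0,"dy":0,"dz":-4,"gripper":50},{"ax":0,"ay":0,"az":0,"dx":0,"dy":0,"dz":-5,"gripper":50},{"ax":0,"ay":0,"az":0,"dx":0,"dy":0,"dz":-5,"gripper":50}]' 35
python3 - <<'E'
from h import *
from rig import optics
go(c2w([.0125,-.1355,.085]))
for n in ("wrist",):
    w=optics.camera(n); cv2.imwrite(f"pics/{n}7.png",w["img"][:,:,::-1])
E
```

```text
time: 9.35
position: [0.5681, -0.1195, 0.0858]
tool_rot: [0.673, 0.739, 0.026, 0.024]
ft_force: [-0.9, -0.2, 2.9]
grip_width: 0.053
[-0.91109939 -0.23329503  2.88723771] [-0.01008162  0.21013142 -0.02047049]
time: 9.75
position: [0.5667, -0.1195, 0.1027]
tool_rot: [0.673, 0.739, 0.026, 0.023]
ft_force: [0.2, 0.9, -3.1]
grip_width: 0.0526
t 9.75 pos [ 0.5667 -0.1195  0.1027] case [ 0.0109 -0.1356  0.1027] F [ 0.2  0.9 -3.1] w 0.0526
shift mm [ 0.1  0.4 17.8] turn [ 0.0696 -0.0003  0.    ]
```

View pics/wrist7.png

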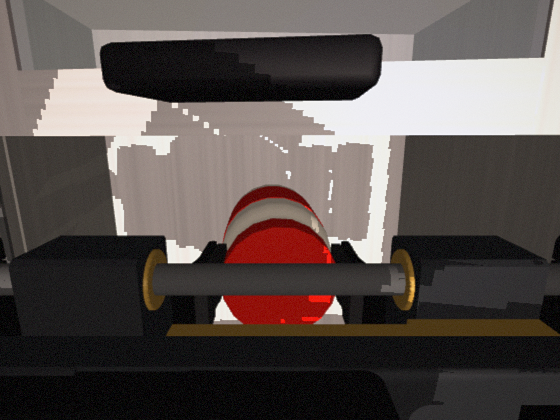

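```bash
python3 -m inch '[{"ax":0,"ay":0,"az":0,"dx":0,"dy":0,"dz":-12,"gripper":50},{"ax":0,"ay":0,"az":0,"dx":0,"dy":0,"dz":-20,"gripper":50},{"ax":0,"ay":0,"az":0,"dx":0,"dy":0,"dz":-30,"gripper":50},{"ax":0,"ay":0,"az":0,"dx":0,"dy":0,"dz":-30,"gripper":50},{"ax":0,"ay":0,"az":0,"dx":0,"dy":0,"dz":-30,"gripper":50},{"ax":0.02,"ay":0,"az":0,"dx":0,"dy":0,"dz":-30,"gripper":50},{"ax":0.025,"ay":0,"az":0,"dx":0,"dy":0,"dz":-30,"gripper":50},{"ax":0.025,"ay":0,"az":0,"dx":0,"dy":0,"dz":-15,"gripper":50}]' 40
python3 -m inch '[{"ax":0,"ay":0,"az":0,"dx":0,"dy":0,"dz":0,"gripper":50}]' 40
python3 - <<'E'
from h import *
from rig import optics
go([.465,.397,.30])
for n in ("wrist","scene"):
    w=optics.camera(n); cv2.imwrite(f"pics/{n}8.png",w["img"][:,:,::-1])
E
```

```text
time: 10.6
position: [0.555, -0.1211, 0.3031]
tool_rot: [0.673, 0.739, 0.001, 0.002]
ft_force: [0.2, -0.5, -2.3]
grip_width: 0.0524
time: 10.7
position: [0.5563, -0.1212, 0.3026]
tool_rot: [0.673, 0.74, 0.001, 0.004]
ft_force: [1.4, 0.5, -3.8]
grip_width: 0.0523
t 10.7 pos [ 0.5563 -0.1212  0.3026] case [ 0.0004 -0.1364  0.3026] F [ 1.4  0.5 -3.8] w 0.0523
shift mm [ 5.245e+02 -4.210e+01  5.000e-01] turn [0.0067 0.0036 0.0004]
```

View pics/wrist8.png

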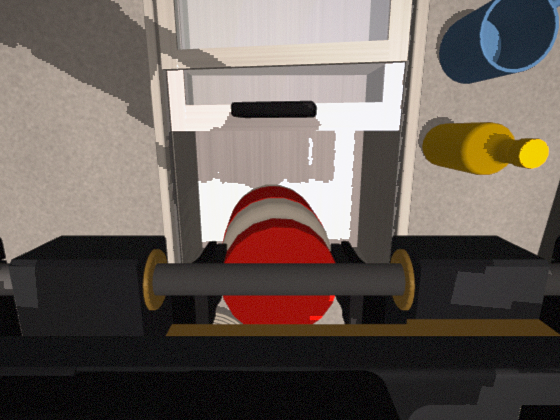

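View pics/scene8.png

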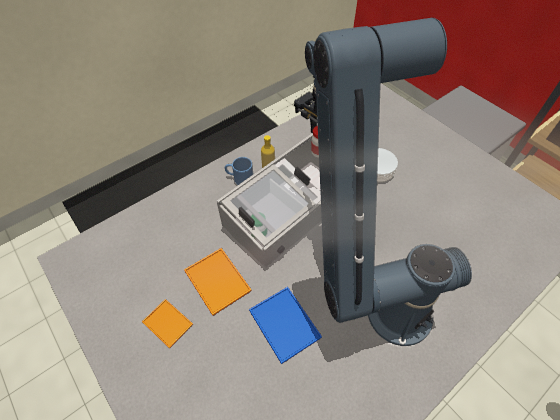

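The red jar is clear of the case, held at wrist pixel (277,270). Now I'll carry it to the tray.

```bash
python3 -m inch '[{"ax":0,"ay":0,"az":0,"dx":10,"dy":-1,"dz":0,"gripper":50},{"ax":0,"ay":0,"az":0,"dx":20,"dy":-2,"dz":0,"gripper":50},{"ax":0,"ay":0,"az":0,"dx":25,"dy":-2,"dz":0,"gripper":50},{"ax":0,"ay":0,"az":0,"dx":25,"dy":-2,"dz":0,"gripper":50},{"ax":0,"ay":0,"az":0,"dx":25,"dy":-2,"dz":0,"gripper":50},{"ax":0,"ay":0,"az":0,"dx":25,"dy":-2,"dz":0,"gripper":50},{"ax":0,"ay":0,"az":0,"dx":25,"dy":-2,"dz":0,"gripper":50},{"ax":0,"ay":0,"az":0,"dx":25,"dy":-2,"dz":0,"gripper":50}]' 40
python3 -m inch '[{"ax":0,"ay":0,"az":0,"dx":25,"dy":-2,"dz":0,"gripper":50},{"ax":0,"ay":0,"az":0,"dx":25,"dy":-2,"dz":0,"gripper":50},{"ax":0,"ay":0,"az":0,"dx":25,"dy":-2,"dz":0,"gripper":50},{"ax":0,"ay":0,"az":0,"dx":25,"dy":-2,"dz":0,"gripper":50},{"ax":0,"ay":0,"az":0,"dx":25,"dy":-2,"dz":0,"gripper":50},{"ax":0,"ay":0,"az":0,"dx":25,"dy":-2,"dz":0,"gripper":50},{"ax":0,"ay":0,"az":0,"dx":25,"dy":-2,"dz":0,"gripper":50},{"ax":0,"ay":0,"az":0,"dx":25,"dy":-2,"dz":0,"gripper":50}]' 40
python3 -m inch '[{"ax":0,"ay":0,"az":0,"dx":25,"dy":-2,"dz":0,"gripper":50},{"ax":0,"ay":0,"az":0,"dx":25,"dy":-2,"dz":0,"gripper":50},{"ax":0,"ay":0,"az":0,"dx":25,"dy":-2,"dz":0,"gripper":50},{"ax":0,"ay":0,"az":0,"dx":25,"dy":-2,"dz":0,"gripper":50},{"ax":0,"ay":0,"az":0,"dx":20,"dy":-2,"dz":0,"gripper":50},{"ax":0,"ay":0,"az":0,"dx":15,"dy":0,"dz":0,"gripper":50},{"ax":0,"ay":0,"az":0,"dx":8,"dy":0,"dz":0,"gripper":50},{"ax":0,"ay":0,"az":0,"dx":0,"dy":0,"dz":0,"gripper":50}]' 40
python3 - <<'E'
from h import *
from rig import optics
go([.465,.397,.083])
for n in ("wrist","scene","top"):
    w=optics.camera(n); cv2.imwrite(f"pics/{n}9.png",w["img"][:,:,::-1]);np.savez(f"pics/{n}9.npz",**w)
E
```

```text
time: 11.6
position: [0.5207, 0.0588, 0.2976]
tool_rot: [0.673, 0.74, -0.001, -0.002]
ft_force: [0.3, 0.7, -3.1]
grip_width: 0.0523
time: 12.4
position: [0.4859, 0.2558, 0.2975]
tool_rot: [0.673, 0.74, -0.001, -0.001]
ft_force: [1.3, 0.3, -3.0]
grip_width: 0.0524
time: 13.2
position: [0.464, 0.3967, 0.2983]
tool_rot: [0.673, 0.74, -0.001, -0.0]
ft_force: [-0.3, -0.4, -3.1]
grip_width: 0.0525
t 13.2 pos [0.464  0.3967 0.2983] case [-0.0429  0.3879  0.2983] F [-0.3 -0.4 -3.1] w 0.0525
shift mm [  0.4   1.3 215.3] turn [-0.0012  0.0006  0.0012]
```

View pics/scene9.png

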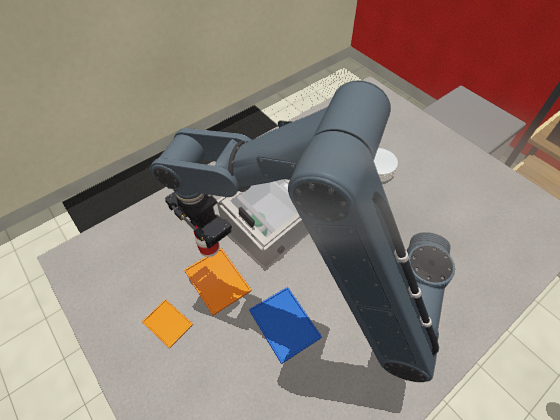

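View pics/top9.png

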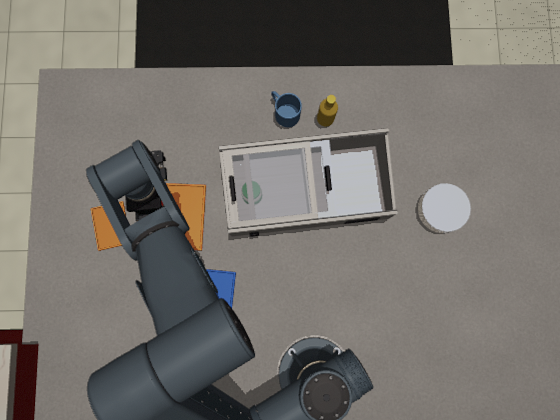

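```bash
python3 - <<'E'
import cv2
a=cv2.imread("pics/scene9.png")[180:300,150:270]; cv2.imwrite("pics/s9c.png",cv2.resize(a,None,fx=5,fy=5,interpolation=cv2.INTER_CUBIC))
E
```

```text
(no output)
```

View pics/s9c.png

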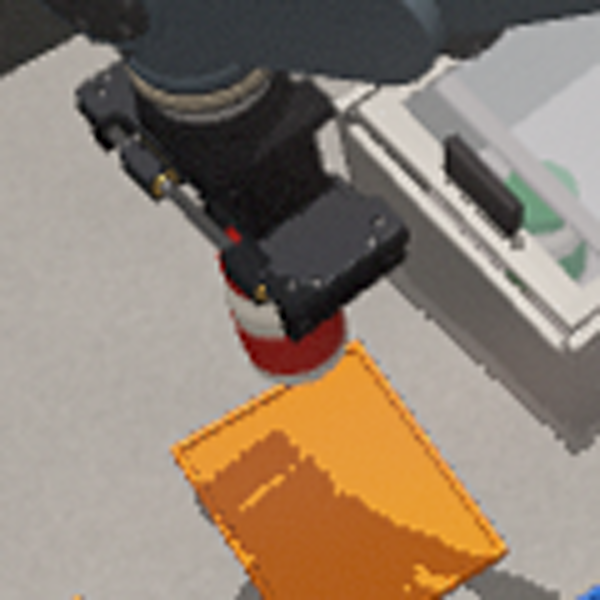

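View pics/wrist9.png

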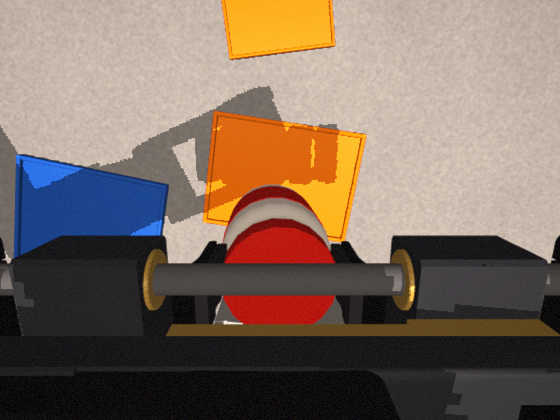

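```bash
python3 - <<'E'
import cv2,numpy as np
for n in (5,6,7,8,9):
    im=cv2.imread(f"pics/wrist{n}.png"); h=cv2.cvtColor(im,cv2.COLOR_BGR2HSV)
    m=((h[...,0]<8)|(h[...,0]>172))&(h[...,1]>150)&(h[...,2]>60)
    out=[]
    for r in range(188,262,6):
        x=np.where(m[r,150:410])[0]+150
        if len(x): out.append((r,x.min(),x.max(),(x.min()+x.max())/2))
    print(n,out)
ims=[cv2.resize(cv2.imread(f"pics/wrist{n}.png")[170:335,200:360],None,fx=2.4,fy=2.4,interpolation=cv2.INTER_CUBIC) for n in (6,9)]
cv2.imwrite("pics/cmp.png",np.hstack(ims))
E
```

```text
5 [(188, np.int64(242), np.int64(297), np.float64(269.5)), (194, np.int64(238), np.int64(303), np.float64(270.5)), (200, np.int64(236), np.int64(296), np.float64(266.0)), (206, np.int64(234), np.int64(303), np.float64(268.5)), (212, np.int64(241), np.int64(308), np.float64(274.5)), (218, np.int64(238), np.int64(312), np.float64(275.0)), (224, np.int64(236), np.int64(315), np.float64(275.5)), (230, np.int64(235), np.int64(316), np.float64(275.5)), (236, np.int64(234), np.int64(317), np.float64(275.5)), (242, np.int64(234), np.int64(317), np.float64(275.5)), (248, np.int64(235), np.int64(315), np.float64(275.0)), (254, np.int64(237), np.int64(313), np.float64(275.0)), (260, np.int64(241), np.int64(309), np.float64(275.0))]
6 [(188, np.int64(259), np.int64(285), np.float64(272.0)), (194, np.int64(247), np.int64(297), np.float64(272.0)), (200, np.int64(240), np.int64(303), np.float64(271.5)), (206, np.int64(235), np.int64(308), np.float64(271.5)), (212, np.int64(232), np.int64(313), np.float64(272.5)), (218, np.int64(230), np.int64(318), np.float64(274.0)), (224, np.int64(228), np.int64(
[... 1854 characters left out ...]
64(286), np.float64(272.5)), (194, np.int64(247), np.int64(297), np.float64(272.0)), (200, np.int64(240), np.int64(304), np.float64(272.0)), (206, np.int64(236), np.int64(308), np.float64(272.0)), (212, np.int64(233), np.int64(313), np.float64(273.0)), (218, np.int64(231), np.int64(317), np.float64(274.0)), (224, np.int64(228), np.int64(321), np.float64(274.5)), (230, np.int64(226), np.int64(312), np.float64(269.0)), (236, np.int64(224), np.int64(319), np.float64(271.5)), (242, np.int64(233), np.int64(324), np.float64(278.5)), (248, np.int64(229), np.int64(327), np.float64(278.0)), (254, np.int64(226), np.int64(331), np.float64(278.5)), (260, np.int64(224), np.int64(334), np.float64(279.0))]
```

View pics/cmp.png

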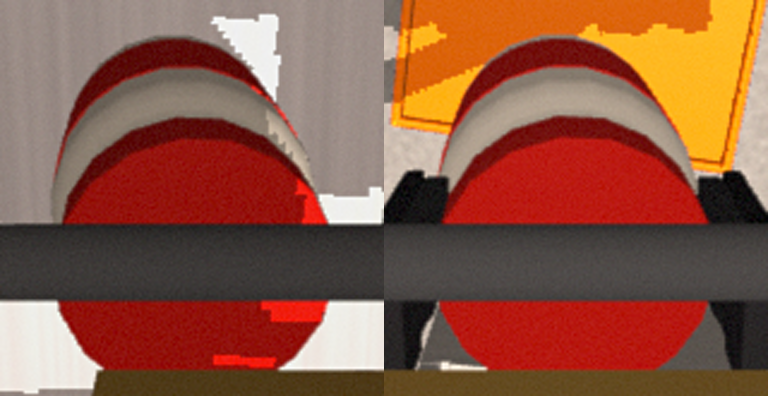

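Comparing the cap and base columns in the two crops (offset 8 px before the grasp, 6.4 px now), the jar kept nearly the upright attitude it had when the tool was tilted. I'll put a tilt of about 0.055 rad back before setting it down.

```bash
python3 -m inch '[{"ax":-0.025,"ay":0,"az":0,"dx":0,"dy":0,"dz":10,"gripper":50},{"ax":-0.03,"ay":0,"az":0,"dx":0,"dy":-1,"dz":20,"gripper":50},{"ax":0,"ay":0,"az":0,"dx":0,"dy":-1,"dz":30,"gripper":50},{"ax":0,"ay":0,"az":0,"dx":0,"dy":-2,"dz":30,"gripper":50},{"ax":0,"ay":0,"az":0,"dx":0,"dy":-2,"dz":30,"gripper":50},{"ax":0,"ay":0,"az":0,"dx":0,"dy":-2,"dz":25,"gripper":50},{"ax":0,"ay":0,"az":0,"dx":0,"dy":-1,"dz":15,"gripper":50},{"ax":0,"ay":0,"az":0,"dx":0,"dy":0,"dz":10,"gripper":50}]' 40
python3 -m inch '[{"ax":0,"ay":0,"az":0,"dx":0,"dy":0,"dz":0,"gripper":50},{"ax":0,"ay":0,"az":0,"dx":0,"dy":0,"dz":0,"gripper":50}]' 40
python3 - <<'E'
from h import *
from rig import optics
go([.466,.397,.083])
for n in ("wrist","scene"):
    w=optics.camera(n); cv2.imwrite(f"pics/{n}10.png",w["img"][:,:,::-1])
a=cv2.imread("pics/scene10.png")[200:330,150:280]; cv2.imwrite("pics/s10c.png",cv2.resize(a,None,fx=4.5,fy=4.5,interpolation=cv2.INTER_CUBIC))
E
```

```text
time: 14.15
position: [0.4634, 0.3947, 0.1274]
tool_rot: [0.673, 0.739, 0.019, 0.018]
ft_force: [0.1, -0.6, -3.2]
grip_width: 0.0524
time: 14.35
position: [0.4646, 0.396, 0.1296]
tool_rot: [0.673, 0.739, 0.021, 0.019]
ft_force: [-0.2, -0.8, -3.1]
grip_width: 0.0524
t 14.35 pos [0.4646 0.396  0.1296] case [-0.0423  0.3872  0.1296] F [-0.2 -0.8 -3.1] w 0.0524
shift mm [ 0.8 -1.1 46.6] turn [ 0.0563 -0.0005 -0.0006]
```

View pics/s10c.png

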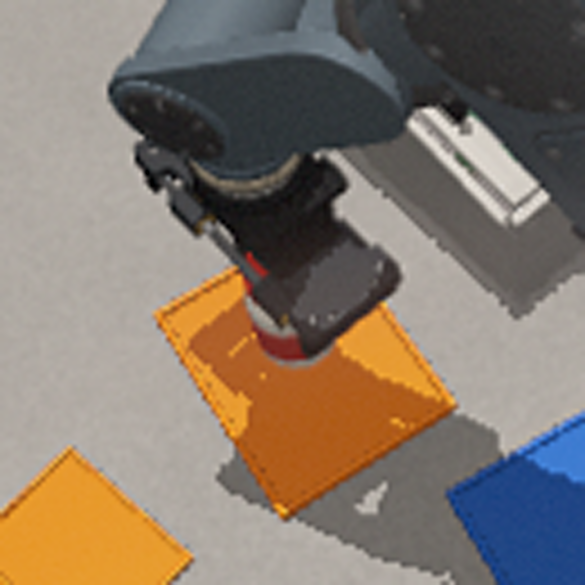

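```bash
python3 -m inch '[{"ax":0,"ay":0,"az":0,"dx":0,"dy":-1,"dz":12,"gripper":50},{"ax":0,"ay":0,"az":0,"dx":0,"dy":-1,"dz":12,"gripper":50},{"ax":0,"ay":0,"az":0,"dx":0,"dy":0,"dz":8,"gripper":50},{"ax":0,"ay":0,"az":0,"dx":0,"dy":0,"dz":5,"gripper":50},{"ax":0,"ay":0,"az":0,"dx":0,"dy":0,"dz":2,"gripper":50},{"ax":0,"ay":0,"az":0,"dx":0,"dy":0,"dz":0,"gripper":50}]' 40
python3 -m inch '[{"ax":0,"ay":0,"az":0,"dx":0,"dy":0,"dz":1,"gripper":50},{"ax":0,"ay":0,"az":0,"dx":0,"dy":0,"dz":1,"gripper":50},{"ax":0,"ay":0,"az":0,"dx":0,"dy":0,"dz":1,"gripper":50}]' 40
python3 -m inch '[{"ax":0,"ay":0,"az":0,"dx":0,"dy":0,"dz":1,"gripper":50},{"ax":0,"ay":0,"az":0,"dx":0,"dy":0,"dz":1,"gripper":50}]' 40

```

```text
time: 15.05
position: [0.4638, 0.396, 0.0893]
tool_rot: [0.673, 0.739, 0.02, 0.018]
ft_force: [-0.1, 0.2, -3.2]
grip_width: 0.0525
time: 15.35
position: [0.4643, 0.3962, 0.0871]
tool_rot: [0.673, 0.739, 0.021, 0.019]
ft_force: [-0.8, -0.1, -2.4]
grip_width: 0.0522
time: 15.55
position: [0.4642, 0.3961, 0.0849]
tool_rot: [0.673, 0.739, 0.02, 0.019]
ft_force: [0.2, 0.1, -3.0]
grip_width: 0.0525
```

```bash
python3 -m inch '[{"ax":0,"ay":0,"az":0,"dx":0,"dy":0,"dz":1,"gripper":50},{"ax":0,"ay":0,"az":0,"dx":0,"dy":0,"dz":1,"gripper":50}]' 40
python3 -m inch '[{"ax":0,"ay":0,"az":0,"dx":0,"dy":0,"dz":1,"gripper":50},{"ax":0,"ay":0,"az":0,"dx":0,"dy":0,"dz":0,"gripper":50}]' 40

```

```text
time: 15.75
position: [0.4643, 0.3961, 0.0827]
tool_rot: [0.673, 0.739, 0.02, 0.019]
ft_force: [0.5, -0.8, -4.0]
grip_width: 0.0526
time: 15.95
position: [0.4643, 0.3961, 0.082]
tool_rot: [0.673, 0.739, 0.02, 0.019]
ft_force: [-1.6, 0.7, -1.1]
grip_width: 0.0524
```

Force is beginning to change, so the jar may be touching the tray floor.

```bash
python3 -m inch '[{"ax":0,"ay":0,"az":0,"dx":0,"dy":0,"dz":0.5,"gripper":50},{"ax":0,"ay":0,"az":0,"dx":0,"dy":0,"dz":0,"gripper":50}]' 40
python3 -m inch '[{"ax":0,"ay":0,"az":0,"dx":0,"dy":0,"dz":0.5,"gripper":50},{"ax":0,"ay":0,"az":0,"dx":0,"dy":0,"dz":0,"gripper":50}]' 40

```

```text
time: 16.15
position: [0.4643, 0.3962, 0.082]
tool_rot: [0.673, 0.739, 0.02, 0.019]
ft_force: [-1.5, -0.7, 4.0]
grip_width: 0.0526
time: 16.35
position: [0.4644, 0.3962, 0.082]
tool_rot: [0.673, 0.739, 0.021, 0.019]
ft_force: [-2.7, -1.9, 6.6]
grip_width: 0.0524
```

```bash
python3 -m inch '[{"ax":0,"ay":0,"az":0,"dx":0,"dy":0,"dz":-0.5,"gripper":60},{"ax":0,"ay":0,"az":0,"dx":0,"dy":0,"dz":0,"gripper":62},{"ax":0,"ay":0,"az":0,"dx":0,"dy":0,"dz":0,"gripper":66},{"ax":0,"ay":0,"az":0,"dx":0,"dy":0,"dz":0,"gripper":72},{"ax":0,"ay":0,"az":0,"dx":0,"dy":0,"dz":0,"gripper":85},{"ax":0,"ay":0,"az":0,"dx":0,"dy":0,"dz":0,"gripper":95},{"ax":0,"ay":0,"az":0,"dx":0,"dy":0,"dz":0,"gripper":95}]' 10
python3 - <<'E'
from h import *
from rig import optics
go([.4642,.396,.2])
for n in ("wrist",):
    w=optics.camera(n); cv2.imwrite(f"pics/{n}11.png",w["img"][:,:,::-1])
E
```

```text
time: 17.05
position: [0.4645, 0.3961, 0.0811]
tool_rot: [0.673, 0.739, 0.02, 0.019]
ft_force: [-0.2, 0.5, 0.1]
grip_width: 0.078
t 17.05 pos [0.4645 0.3961 0.0811] case [-0.0424  0.3873  0.0811] F [-0.2  0.5  0.1] w 0.078
shift mm [-1.000e-01  6.200e+00 -1.188e+02] turn [ 0.0551 -0.     -0.    ]
```

View pics/wrist11.png

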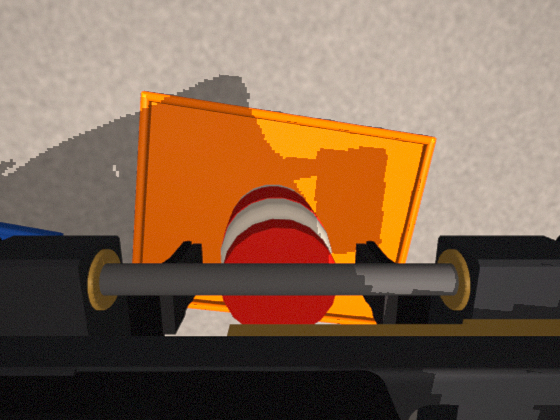

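Both fingers are clear of the jar, which stands on the tray at (277,270). I'll go straight up.

```bash
python3 -m inch '[{"ax":0,"ay":0,"az":0,"dx":0,"dy":0,"dz":-8,"gripper":95},{"ax":0,"ay":0,"az":0,"dx":0,"dy":1,"dz":-15,"gripper":95},{"ax":0,"ay":0,"az":0,"dx":0,"dy":1,"dz":-20,"gripper":95},{"ax":0,"ay":0,"az":0,"dx":0,"dy":1,"dz":-30,"gripper":95},{"ax":0,"ay":0,"az":0,"dx":0,"dy":1,"dz":-30,"gripper":95},{"ax":0.025,"ay":0,"az":0,"dx":0,"dy":1,"dz":-30,"gripper":95},{"ax":0.03,"ay":0,"az":0,"dx":0,"dy":0,"dz":-30,"gripper":95},{"ax":0,"ay":0,"az":0,"dx":0,"dy":0,"dz":-20,"gripper":95}]' 10
python3 -m inch '[{"ax":0,"ay":0,"az":0,"dx":-20,"dy":0,"dz":0,"gripper":95},{"ax":0,"ay":0,"az":0,"dx":-30,"dy":0,"dz":0,"gripper":95},{"ax":0,"ay":0,"az":0,"dx":-35,"dy":0,"dz":0,"gripper":95},{"ax":0,"ay":0,"az":0,"dx":-35,"dy":0,"dz":0,"gripper":95},{"ax":0,"ay":0,"az":0,"dx":-35,"dy":0,"dz":0,"gripper":95},{"ax":0,"ay":0,"az":0,"dx":-30,"dy":0,"dz":0,"gripper":95},{"ax":0,"ay":0,"az":0,"dx":-15,"dy":0,"dz":0,"gripper":95},{"ax":0,"ay":0,"az":0,"dx":0,"dy":0,"dz":0,"gripper":95}]' 10
python3 - <<'E'
from h import *
from rig import optics
for n in ("top","scene"):
    w=optics.camera(n); cv2.imwrite(f"pics/{n}12.png",w["img"][:,:,::-1]); np.savez(f"pics/{n}12.npz",**w)
E
```

```text
time: 17.9
position: [0.4625, 0.3963, 0.2677]
tool_rot: [0.673, 0.739, 0.002, 0.001]
ft_force: [0.4, 0.1, 0.6]
grip_width: 0.0829
time: 18.7
position: [0.4802, 0.1954, 0.2649]
tool_rot: [0.674, 0.739, 0.0, 0.0]
ft_force: [-0.5, 0.9, -0.6]
grip_width: 0.0825
```

View pics/top12.png

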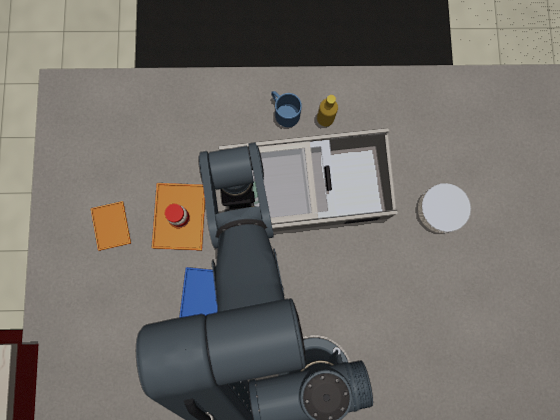

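View pics/scene12.png

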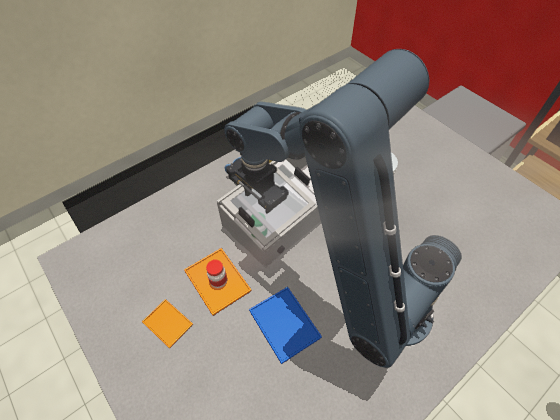

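```bash
python3 - <<'E'
from h import *
c=load("pics/top9.npz"); c0=load("pics/top0.npz")
def bar(c,u,v,z):
    h=c["img"][v-20:v+20,u-14:u+14].sum(2)<110
    r=np.argwhere(h); ctr=r.mean(0); return w2c(pw(c,ctr[1]+u-14,ctr[0]+v-20,z=z)).round(4),h.sum()
print("right before",bar(c0,384,171,.165),"after",bar(c,328,178,.165))
print("left before",bar(c0,233,188,.175),"after",bar(c,233,188,.175))
c=load("pics/top12.npz"); print("right now",bar(c,328,178,.165))
P=cloud(c); h=cv2.cvtColor(c["img"],cv2.COLOR_RGB2HSV)
m=((h[...,0]<6)|(h[...,0]>174))&(h[...,1]>150); m[:, :150]=0; m[:,205:]=0
q=P[m]; print("jar", m.sum(), np.median(q,0), np.percentile(q[:,2],[10,50,90]))
im0=c0["img"].astype(int); d=abs(c["img"].astype(int)-im0).sum(2)
for n,s in dict(mug=np.s_[88:128,268:305],bottle=np.s_[92:128,315:342],plates=np.s_[180:236,415:474]).items(): print(n,d[s].mean().round(2))
cc=load("pics/scene12.npz")["img"][225:325,165:265,::-1]; t=c["img"][125:240,210:400,::-1]
cv2.imwrite("pics/f1.png",np.hstack([cv2.resize(cc,(400,400)),cv2.resize(t,(400,400))]))
E
```

```text
right before (array([-0.0057, -0.2097,  0.165 ]), np.int64(100)) after (array([-0.0079, -0.0518,  0.165 ]), np.int64(67))
left before (array([-0.0107,  0.2109,  0.175 ]), np.int64(50)) after (array([-0.011 ,  0.2109,  0.175 ]), np.int64(52))
right now (array([-0.0071, -0.0519,  0.165 ]), np.int64(66))
jar 310 [nan nan nan] [nan nan nan]
mug 3.36
bottle 3.35
plates 10.62
```

View pics/f1.png

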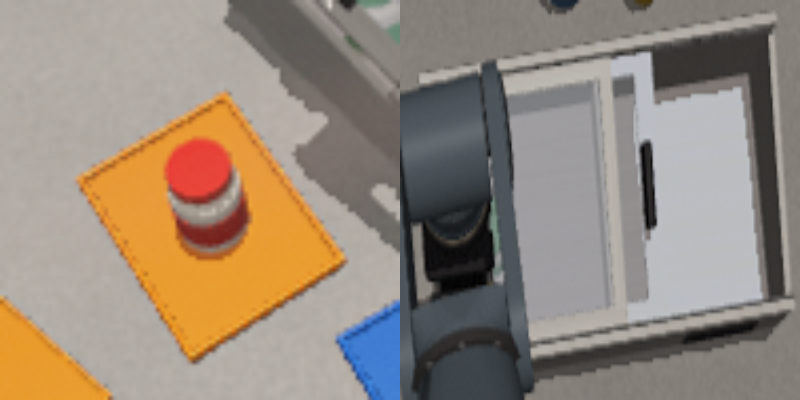

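```bash
python3 - <<'E'
from h import *
a=load("pics/top0.npz")["img"]; b=load("pics/top12.npz")["img"]
for im in (a,b):
    m=(im[170:250,405:485].min(2)>150); r=np.argwhere(m); print(m.sum(),r.mean(0)+[170,405],r.min(0),r.max(0))
    print(cv2.minEnclosingCircle(r.astype(np.float32)))
from rig import robot
o=robot.get_obs(); print(o["time"],o["ft_force"].round(1),np.abs(o["joint_velocities"]).max())
robot.hand_in()
E
```

```text
1840 [206.94891304 445.96956522] [13 17] [61 65]
((36.901302337646484, 41.14208221435547), 24.795040130615234)
1836 [206.91721133 445.9291939 ] [13 17] [61 65]
((36.85714340209961, 41.07143020629883), 24.71324920654297)
18.8 [ 0.7 -0.3  0.7] 0.023252767692849004
the job is handed in; nothing more can be done
```

The red jar is out of the case and standing upright near the middle of the large orange tray, and I handed the job in at 18.8 s. I pushed the right door open with closed fingers until it hit its hard stop. Then I gripped the jar by its cap with the tool leaned about 4° to clear the rear rail, lifted it over the left door and lowered it until it touched the tray.

**Last checks**
- **Right door:** its bar is at case y = -0.052, and I expected about -0.05 for fully open. It hasn't moved since I let go.
- **Left door:** the bar was at y = 0.211 both before the job and while I carried the jar over the tray. That is up to about 10 mm from my estimate of fully shut (0.2225), and it started that way.
- **Plates:** the stack is within 0.1 pixel of where it began. The plain image difference there was raised (10.6, against 3.4 for the mug and bottle), but the fitted position agreed, so I put it down to shadow.
- **Mug and yellow bottle:** no visible change.
- **Forces:** the highest wrist force I read was about 29 N, when the door met its stop. It was about 7 N when the jar touched down.

**Not confirmed**
- **Jar position:** my depth reading of the jar on the tray failed (no valid numbers), so its place and uprightness rest on the pictures alone.
- **Green jar:** it was mostly hidden by the arm in the last pictures. It was in its place, unmoved by eye, when the arm was over the tray.

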